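# Put the seasoning station back in order

### The job

Put the seasoning station back in order: stand the round jar in the round dish, the square tin in the square dish and the oblong tub in the oblong dish, each flat on the floor of its dish, and push the brush's handle fully down into the spring clip, centred across its two pairs of jaws. Keep the jar, tin and tub upright all the time, and do not shift or tip the sauce bottle or the bowl.

Things in the scene. Friction and masses are not known exactly. Their poses are not given: they have to be found in the camera images.
- jar_center (a point): Centre of the loose round jar: dark amber glass with a paper label and a steel lid, 62 mm in diameter (lid, the top 14 mm, 58 mm), 64 mm high, about 0.3 kg; it stands upright. Origin half-way up (32 mm above its underside), z up along its axis.
- tin_center (a point): Centre of the loose square tin: steel with a paper label and a dark lid, 52 x 52 mm, 60 mm high (lid, the top 10 mm, 48 x 48 mm), about 0.25 kg; it stands upright. Origin half-way up (30 mm above its underside), x and y square to its sides, z up.
- tub_center (a point): Centre of the loose oblong tub: grey plastic box with a black lid, 84 mm long (x) by 44 mm wide (y), 52 mm high, about 0.2 kg; it stands upright. Origin half-way up (26 mm above its underside), z up.
- brush_center (a point): Centre of the wooden handle of the loose pastry brush, lying flat on the counter, 0.08 kg. Handle: flat-sided bar 130 mm long (x), 18 wide (y), 20 high (z). The head adds 47 mm beyond its +x end: steel ferrule 36 mm wide, then pale bristle block 44 mm wide, at most 18 mm high. Origin half-way along and up the handle (10 mm above its underside); balance point 10 to 15 mm from it towards the head.
- round_dish_floor (a point): The round white dish, fixed to the counter: 92 mm outside and 84 mm inside diameter, rim 12 mm above the counter. Origin at the centre of its inner floor, 3 mm above the counter; z up. Home of the jar.
- square_dish_floor (a point): The square white dish, fixed to the counter: 82 x 82 mm outside, 74 x 74 mm inside, rim 12 mm above the counter. Origin at the centre of its inner floor, 4 mm above the counter; x and y square to its sides, z up. Home of the tin.
- oblong_dish_floor (a point): The oblong white dish, fixed to the counter: 114 mm (x) by 74 mm (y) outside, 106 x 66 mm inside, rim 12 mm above the counter. Origin at the centre of its inner floor, 4 mm above the counter; x along its length, z up. Home of the tub.
- clip_seat (a point): Twin spring clip on a fixed black base, 106 (x) by 76 (y) by 8 mm. Origin: where the handle's centre lies when home (along x, head either way), 35 mm above the counter. Steel jaw pairs at x = -38 and +38 mm, 16 mm long, 60 mm free between for fingers; guides reach 36 mm above origin, 33 mm wide at top; throat 11 mm, 13 mm above origin, springs apart as the handle is pushed down (5 to 15 N). z up.
- bottle: Bystander, leave alone: closed sauce bottle of dark amber glass with a red cap, 66 mm in diameter, 170 mm high, upright and loose. Origin at the centre of its underside.
- bowl: Bystander, leave alone: white china bowl, 110 mm across the rim, 50 mm high, loose. Origin at the centre of its underside.
Things that resemble listed ones, but are neither listed nor needed, are in the scene too. Of the things like the part that bears brush_center, leave any that is turquoise or yellow; of the rest the larger one is meant.

How it is judged (in metres and radians):
At the end, for the whole second after the job is handed in: Jar, tin, tub upright (0.1 rad) on the floors of the round, square, oblong dish (centres within 14, 17, 17 mm sideways, 4 mm in height); brush handle in the clip within 4 mm in height, 5 mm across, 16 mm along, 0.12 rad in line, level within 0.15 rad; all released (horizontal distance between jar_center and round_dish_floor below 0.014 m and z of jar_center in the frame of round_dish_floor between 0.027 and 0.036 m and angle between each of jar_center, tin_center, tub_center's own z axis and vertical below 0.1 rad and horizontal distance between tin_center and square_dish_floor below 0.017 m and z of tin_center in the frame of square_dish_floor between 0.025 and 0.034 m and horizontal distance between tub_center and oblong_dish_floor below 0.017 m and z of tub_center in the frame of oblong_dish_floor between 0.021 and 0.03 m and x of brush_center in the frame of clip_seat between -0.016 and 0.016 m and y of brush_center in the frame of clip_seat between -0.005 and 0.005 m and z of brush_center in the frame of clip_seat between -0.004 and 0.004 m and angle between the x axis of brush_center and the x axis of clip_seat, either way round below 0.12 rad and angle between brush_center's own z axis and vertical below 0.15 rad); the robot touches nothing.
It fails at once if the jar, tin or tub is tipped by more than 0.7 rad (angle between any of jar_center, tin_center, tub_center's own z axis and vertical above 0.7 rad).
It fails at once if the bottle or the bowl is moved by more than 25 mm or tipped (distance of any of bottle, bowl from where it was at the start of the episode above 0.025 m or angle between any of bottle, bowl's own z axis and vertical above 0.35 rad).
It also fails if it takes over 115 s, if anything falls off the work surface, if the arm or the gripper's body presses on something with over 40 N, if the wrist force passes 120 N, or if a joint passes its speed limit or range.

### The arm

A 6-joint arm with a two-finger parallel gripper is mounted at the origin on the work surface. World frame = base frame: x ahead of the robot, y to its left, z up, the work surface at z = 0. Lengths are in mm, angles in degrees, forces in N, time in s.
With the tool pointing down it reaches from about 325 to 775 mm from the base axis. Payload 5.5 kg.
Tool frame: the origin (TCP) lies midway between the tips of the shut fingers; the grasp point (between the pads) lies 19 mm behind it; z points along the fingers, y is the line along which they close (so a half turn about z gives the same grasp; the last joint's range is limited). The gripper opens to 88 mm and grips with 3 to 60 N. Pads are 20 mm wide; open, the fingers measure 115 mm over their backs; the gripper's body (75 mm by 178 mm) begins 61 mm behind the grasp point.
Start: joints at [60.292, 5.22, 70.514, -0, 104.267, -3.249], TCP at [267.343, 537.163, 222.631] pointing down, gripper open.
Joint ranges: [-164.24, 164.24], [-49.07, 125.15], [9.68, 141.18], [-86.29, 266.29], [3.28, 154.24], [-151.56, 151.56]. Speed limits (degrees/s): [147.25, 147.25, 172.46, 180, 180, 180].

### API

Orientations are given as [roll, pitch, yaw] about the fixed x, y, z axes, in that order (R = Rz(yaw) Ry(pitch) Rx(roll)).
In Python, from cell import arm gives the robot as it stands. The module is installed in compiled form; this text tells all that it offers.
- The arm moves only by the shell command python3 -m creep 'ROWS'. ROWS is JSON, a list that holds one entry, the list of rows, each a list of 7 numbers: the shift along the tool's x, y, z in m, then the turn, a rotation vector about the tool's x, y, z in rad, then the opening, from 0 (shut) to 1 (fully open). A call has exactly 5 rows; each row is the pose to reach, as a shift and turn from the pose commanded when the call began, along the tool's axes at that moment; what a row does not reach only later rows make up. A row lasts 1/8 s, in which the tool goes at most 62.5 mm and 10.7 degrees, less where a joint would pass 70% of its speed; a pose out of reach is approached as far as the arm can. A call with a gripper value outside its range is refused whole. The fingers move at their own pace and stop on an object; the grip force is fixed at half the most. Time passes only in rows, so rows that repeat a pose let the fingers close, or fill a call up. It gives the time, the measured TCP pose, the force, the opening and the grip force at its end, in the units of the state.
- arm.get_obs(): the state, without advancing time (a new reading comes with each control period).
- arm.grab_frame(name): name is "scene" or "top" or "wrist"; returns a dict with "image" (384x512x3 uint8, blue, green, red), "camera_matrix" (3x3 intrinsics, pixels), "R" (3x3) and "t" (3): a world point X has camera coordinates R X + t. Camera axes: x right, y down, z forward; pixel columns grow to the right and rows downward; lengths in mm; the calibration is good to about 2 mm. A picture is of the moment at which its call begins. There is no depth.
- arm.finish_job(): hands the job in; it is judged then, once.
Trained networks look in a picture, given as the dict that the camera call returned (one of the last four; its "shot" number tells which), for a name from the list of things; names that differ only in an ending like _2 or _b are one class to them, and where a whole thing is asked for, a point or a joint stands for the part that bears it (a point fixed in the world has none). Each returns a list of dicts, best first, with "confidence" (0 to 1); they miss things now and then, are a little off and sometimes report something else, mostly with a low value. They report only what shows in the picture. A call takes as long as a camera call. They do not tell look-alikes from the thing itself.
- arm.find_in(label, picture): "point" ([column, row] in pixels, amid what is visible of it).
- arm.place_of(label, picture): "point" ([column, row] in pixels: a listed point, or the origin of a listed thing).
The state is a dict: "time_s": time; "q": joint angles; "joint_velocities": joint speeds; "tau": joint torques, N m; "position": TCP position; "ee_rot": TCP orientation; "contact_force": force on the tool from outside, world axes, zero at the start; "ft_torque": the same for the moment, N m; "width": finger opening in mm; "gripper_force": force on a finger pad.
Only numpy, scipy, OpenCV 4.12 (cv2) and the standard library are available. Lean on these libraries where they do the work, as an engineer would, in place of code of your own. Each camera call takes 0.05 s, during which the arm holds its last target. There are 200 camera calls.

## Working session

There is one attempt and no reset: what is moved stays moved. The work goes in short steps, Python scripts to look and compute and a shell command to move; the robot and the scene stay as the last step left them, time stands still between calls to the robot, and variables do not carry over. Pictures are saved under pics/ and viewed, at most 16 in all, crops included, and the job is handed in when it is done.

```bash
mkdir -p pics
cat > h.py <<'E'
import numpy as np, cv2
from cell import arm
from scipy.spatial.transform import Rotation as Ro
def ray(f,p):
    K=np.array(f["camera_matrix"]);R=np.array(f["R"]);t=np.array(f["t"]).ravel()
    d=R.T@np.linalg.inv(K)@np.array([p[0],p[1],1.]); return -R.T@t,d
def onz(f,p,z):
    c,d=ray(f,p); return c+d*(z-c[2])/d[2]
def proj(f,X):
    K=np.array(f["camera_matrix"]);R=np.array(f["R"]);t=np.array(f["t"]).ravel()
    v=K@(R@np.array(X,float)+t); return v[:2]/v[2]
H=dict(jar_center=32,tin_center=30,tub_center=26,brush_center=10,round_dish_floor=3,square_dish_floor=4,oblong_dish_floor=4,clip_seat=35,bottle=0,bowl=0)
def state():
    o=arm.get_obs(); return o
E
python3 - <<'E'
from h import *
np.set_printoptions(precision=1,suppress=True)
o=arm.get_obs();print(o["time_s"],o["position"],o["ee_rot"],o["width"],o["contact_force"])
for n in("top","scene"):
    f=arm.grab_frame(n);cv2.imwrite(f"pics/{n}0.png",f["image"])
    print(n,"cam at",ray(f,[0,0])[0])
    for l,z in H.items():
        for r in arm.place_of(l,f)[:4]:
            print(l,round(r["confidence"],2),np.array(r["point"]),onz(f,r["point"],z)[:2])
E
```

```text
0.0 [267.2 536.9 221.5] [-179.9   -0.   153.5] 87.91903299950876 [-0.8 -0.3  0.4]
top cam at [ 301.   -17.9 1276.8]
jar_center 0.8 [148.4 166.3] [628.7 335.2]
tin_center 0.83 [217.6 175.4] [608.2 109.4]
tub_center 0.8 [353.8 180.3] [ 611.3 -331.5]
tub_center 0.72 [213.9 174.1] [613.  122.1]
brush_center 0.89 [211.6 229.5] [434.8 119.8]
brush_center 0.78 [160.6 268.1] [307.7 271.2]
brush_center 0.78 [183.6 119.4] [803.5 238.4]
brush_center 0.66 [253.5 126.2] [789.1   0.7]
round_dish_floor 0.61 [351.3 232.6] [ 444.3 -327.2]
square_dish_floor 0.73 [289.2 235. ] [ 428.2 -128.5]
oblong_dish_floor 0.73 [289.5 181.9] [ 602.5 -125.5]
oblong_dish_floor 0.25 [358.7 179.7] [ 619.5 -353.2]
clip_seat 0.69 [146.5 225.3] [436.8 321.6]
bottle 0.71 [ 83.9 194.1] [534.3 546.1]
bowl 0.9 [420.3 220.5] [ 493.  -551.3]
scene cam at [1198.7  487.3 1046.8]
jar_center 0.75 [330.5 258.7] [625.4 344.7]
tin_center 0.58 [272.9 217.4] [605.5 125.4]
tub_center 0.93 [165.9 155.4] [ 613.1 -340.5]
tub_center 0.35 [328.2 255.3] [616.2 332.8]
brush_center 0.77 [257.6 289.6] [822.5 224.9]
brush_center 0.67 [303.  186.6] [427.1 128. ]
brush_center 0.66 [207.9 239.6] [782.6   4.5]
brush_center 0.56 [356.7 179.2] [286.7 260.4]
round_dish_floor 0.73 [198.9 134.6] [ 444.  -335.3]
square_dish_floor 0.92 [244.4 156.1] [ 429.6 -124.1]
oblong_dish_floor 0.87 [214.7 184.7] [ 599.  -123.9]
oblong_dish_floor 0.74 [272.8 217.4] [590.6 115.8]
clip_seat 0.96 [354.7 215.1] [446.  329.6]
bottle 0.55 [403.2 278.1] [535.5 541.8]
bowl 0.75 [353.1 216.4] [427.7 322.4]
bowl 0.69 [155.5 119.1] [ 479.4 -537.4]
```

Run:
```python
import cv2
a=cv2.imread("pics/top0.png")[90:300,60:460]
cv2.imwrite("pics/top0c.png",cv2.resize(a,(800,420),interpolation=cv2.INTER_CUBIC))
```

```text
(no output)
```

View pics/top0c.png

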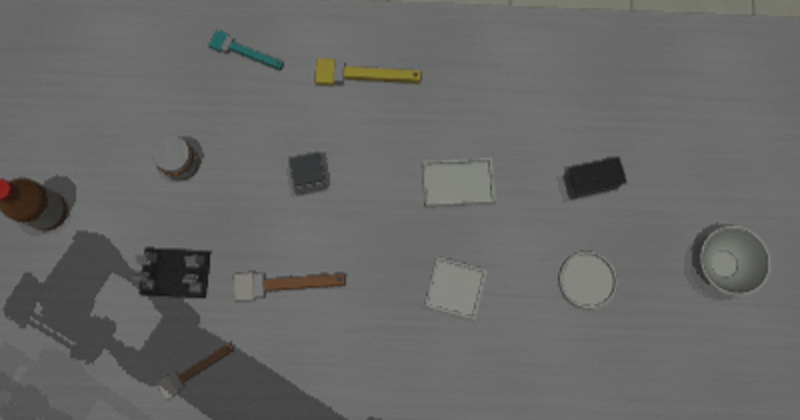

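View pics/scene0.png

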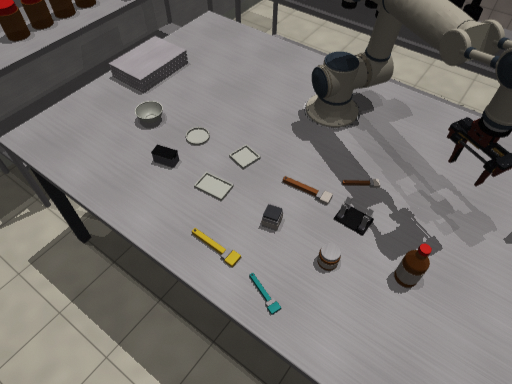

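Brush candidates (top picture, full pixels): turquoise (183,115), yellow (245,126), large wooden (205,231), small wooden (160,275). By the description I choose the large wooden one at (205,231). The look-alikes for the other names were single, low-confidence mix-ups. Next I move to between the clip and the brush for a close view.

```bash
cat >> h.py <<'E'
def go(X,yaw):
    o=arm.get_obs();R0=Ro.from_euler("xyz",o["ee_rot"],degrees=True);R1=Ro.from_euler("xyz",[180,0,yaw],degrees=True)
    s=R0.inv().apply(np.array(X)-o["position"])/1000;v=(R0.inv()*R1).as_rotvec()
    print("go",X,yaw,"row",np.round(s,4).tolist(),np.round(v,4).tolist())
def look(n,name):
    f=arm.grab_frame(n);cv2.imwrite(f"pics/{name}.png",f["image"]);return f
def rep(f,labels):
    for l in labels:
        for r in arm.place_of(l,f)[:4]:
            print(l,round(r["confidence"],2),np.round(r["point"],1),np.round(onz(f,r["point"],H[l])[:2],1))
E
python3 -m creep '[[[-0.055,-0.04,-0.02,0,0,0.18,1],[-0.11,-0.08,-0.04,0,0,0.36,1],[-0.165,-0.12,-0.06,0,0,0.54,1],[-0.22,-0.16,-0.08,0,0,0.72,1],[-0.25,-0.18,-0.1,0,0,0.9,1]]]'
python3 - <<'E'
from h import *
go([436,222,330],90)
E
```

```text
time_s: 1.72
position: [406.1, 272.2, 318.3]
ee_rot: [-180.0, 0.0, 101.6]
contact_force: [1.1, 0.7, -0.5]
width: 87.7
gripper_force: 0.0
go [436, 222, 330] 90 row [-0.0552, 0.0191, -0.0117] [-0.0003, 0.0002, 0.2032]
```

```bash
python3 -m creep '[[[-0.03,0.01,-0.01,0,0,0.1,1],[-0.055,0.019,-0.01,0,0,0.203,1],[-0.055,0.019,-0.01,0,0,0.203,1],[-0.055,0.019,-0.01,0,0,0.203,1],[-0.055,0.019,-0.01,0,0,0.203,1]]]'
python3 - <<'E'
from h import *
f=look("wrist","w1");print(ray(f,[0,0])[0],ray(f,[256,192])[1])
rep(f,["brush_center","clip_seat","tin_center","jar_center"])
E
```

```text
time_s: 2.35
position: [435.2, 225.1, 327.8]
ee_rot: [-180.0, -0.0, 90.5]
contact_force: [-0.0, 0.3, 0.3]
width: 87.8
gripper_force: 0.0
[434.77439647 291.5265276  489.80446261] [ 0.02613804 -0.25533219 -0.96687299]
brush_center 0.76 [465.1 162.7] [809.5 220. ]
brush_center 0.73 [245.7 216.7] [429.6 118.2]
brush_center 0.71 [166.1 137.8] [294.  258.8]
clip_seat 0.84 [253.6  95.7] [441.3 325.9]
tin_center 0.71 [343.4 219.7] [600.7 121.1]
tin_center 0.46 [253.1  93.6] [440.6 329.4]
jar_center 0.67 [367.1  89.2] [617.5 337. ]
```

View pics/w1.png

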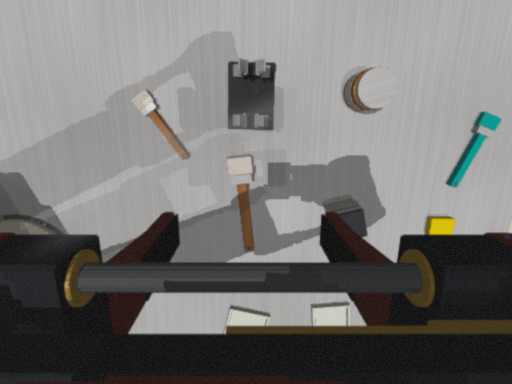

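The wrist view shows the clip at (252,96), the large wooden brush with its handle at (246,217), the small one at (167,130), the jar at (373,88) and the tin partly hidden behind a finger. I'll measure the handle and the clip base by segmentation and make the close crop.

```bash
cat >> h.py <<'E'
def rect(f,mask,z,roi):
    m=np.zeros_like(mask,np.uint8);a,b,c,d=roi;m[b:d,a:c]=mask[b:d,a:c]
    n,L,S,C=cv2.connectedComponentsWithStats(m);i=1+np.argmax(S[1:,4]);
    P=np.argwhere(L==i)[:,::-1].astype(float)
    W=np.array([onz(f,p,z)[:2] for p in P]);h=cv2.minAreaRect(W.astype(np.float32))
    print("n",len(P),"mean",W.mean(0).round(1),"rect",np.round(h[0],1),np.round(h[1],1),round(h[2],1)); return W
E
python3 - <<'E'
from h import *
f=look("wrist","w2");im=f["image"].astype(int);b,g,r=im[...,0],im[...,1],im[...,2]
cv2.imwrite("pics/w2c.png",cv2.resize(f["image"][50:255,150:400],(750,615),interpolation=cv2.INTER_CUBIC)[:600])
rect(f,(r>b*1.5)&(r>50),20,(225,170,265,260))
rect(f,im.max(2)<70,8,(215,50,290,140))
m=(im.max(2)<70)[50:140,215:290]
print(m.sum(0),m.sum(1))
c,d=ray(f,[0,0]);print(c)
E
```

```text
n 621 mean [429.  121.7] rect [429.4 118.2] [ 17.  127.2] 6.4
n 1659 mean [434.1 338.1] rect [437.2 338.8] [78.9 73.9] 89.3
[ 0  0  0  0  0  0  0  0  0  0  0  0  0 47 52 52 52 39 37 37 36 37 35 35
 35 36 35 39 36 35 35 36 37 46 45 47 45 46 45 45 31 32 30 31 30 30 28 26
 26 26 26 26 25 26 26 35 36 35 30  2  0  0  0  0  0  0  0  0  0  0  0  0
  0  0  0] [ 0  0  0  0  0  0  0  0  0  0  0  0  8 20 15 14 14 15 16 16 15 15 15 17
 19 28 30 46 46 46 46 46 46 46 46 46 46 46 46 46 46 46 46 45 45 45 45 45
 43 44 41 38 39 35 32 30 28 27 23 21 15 13  8  4  0  0  0  0  0  0  0  0
  0  0  0  0  0  0  0  0  0  0  0  0  0  0  0  0  0  0]
[435.0791495  291.14248378 489.87960394]
```

View pics/w2c.png

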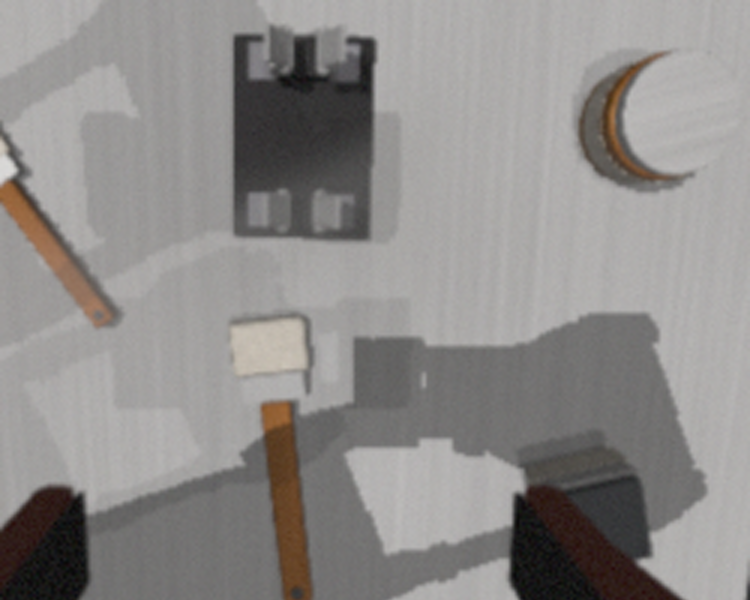

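The crop confirms the choice: a wooden bar with pale bristles at the head end (crop (270,345)), handle down to (297,600), plainly larger than the small one at upper left. Clip base corners in the crop: (234,35), (376,38), (234,238), (369,240).

Run:
```python
from h import *
f=look("wrist","w3")
W=np.array([onz(f,[a/3+150,b/3+50],8)[:2] for a,b in [(234,35),(376,38),(234,238),(369,240)]]);print(W.round(1),W.mean(0).round(1))
go([429.4,118.2,120],96.4)
```

```text
[[400.9 378.9]
 [476.5 377.8]
 [399.5 273. ]
 [475.6 272.4]] [438.1 325.5]
go [429.4, 118.2, 120] 96.4 row [-0.1063, -0.0069, 0.2079] [0.0, -0.0, -0.1051]
```

```bash
python3 -m creep '[[[-0.05,-0.003,0.03,0,0,-0.05,1],[-0.106,-0.007,0.06,0,0,-0.105,1],[-0.106,-0.007,0.12,0,0,-0.105,1],[-0.106,-0.007,0.17,0,0,-0.105,1],[-0.106,-0.007,0.208,0,0,-0.105,1]]]'
python3 -m creep '[[[0,0,0.03,0,0,0,0.6],[0,0,0.06,0,0,0,0.6],[0,0,0.08,0,0,0,0.6],[0,0,0.08,0,0,0,0.6],[0,0,0.08,0,0,0,0.6]]]'
python3 - <<'E'
from h import *
f=look("wrist","w4")
go([429.4,118.2,3],96.4)
cv2.imwrite("pics/w4c.png",cv2.resize(f["image"][150:,100:412],(780,585)))
E
```

```text
time_s: 3.32
position: [428.6, 117.8, 117.5]
ee_rot: [-179.9, 0.0, 96.3]
contact_force: [0.2, 0.3, 0.8]
width: 87.7
gripper_force: 0.0
time_s: 3.95
position: [429.9, 118.4, 41.0]
ee_rot: [179.9, -0.0, 96.4]
contact_force: [0.2, -0.3, -0.4]
width: 52.5
gripper_force: 0.0
go [429.4, 118.2, 3] 96.4 row [-0.0001, -0.0008, 0.0383] [0.0021, -0.0002, -0.0007]
```

View pics/w4c.png

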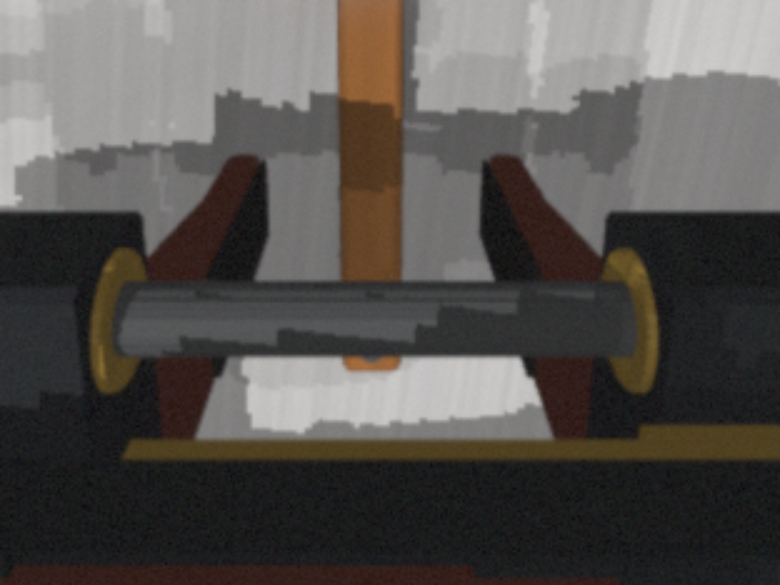

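The handle lies centred between the fingers. I close on it and lift.

```bash
python3 -m creep '[[[0,0,0.02,0,0,0,0.6],[0,0,0.038,0,0,0,0.6],[0,0,0.038,0,0,0,0.6],[0,0,0.038,0,0,0,0],[0,0,0.038,0,0,0,0]]]'
python3 -m creep '[[[0,0,0,0,0,0,0],[0,0,0,0,0,0,0],[0,0,0,0,0,0,0],[0,0,-0.05,0,0,0,0],[0,0,-0.1,0,0,0,0]]]'
python3 - <<'E'
from h import *
go([438.1,325.5,120],89.4)
E
```

```text
time_s: 4.62
position: [429.5, 118.3, 2.3]
ee_rot: [180.0, 0.0, 96.4]
contact_force: [0.1, -0.4, 0.2]
width: 36.2
gripper_force: 0.0
time_s: 5.25
position: [428.7, 118.1, 102.3]
ee_rot: [-179.9, 0.0, 96.4]
contact_force: [1.3, 0.6, -0.1]
width: 17.7
gripper_force: 30.0
go [438.1, 325.5, 120] 89.4 row [0.2051, 0.0323, -0.0178] [-0.0021, 0.0003, 0.1214]
```

```bash
python3 -m creep '[[[0.05,0.008,-0.018,0,0,0.03,0],[0.1,0.016,-0.02,0,0,0.06,0],[0.15,0.024,-0.02,0,0,0.09,0],[0.205,0.0323,-0.02,0,0,0.1214,0],[0.205,0.0323,-0.02,0,0,0.1214,0]]]'
python3 - <<'E'
from h import *
f=look("wrist","w5")
go([438.1,325.5,120],89.4)
f2=arm.grab_frame("scene");rep(f2,["brush_center","clip_seat"])
cv2.imwrite("pics/w5c.png",cv2.resize(f["image"][84:,56:456],(800,600)))
E
```

```text
time_s: 5.88
position: [437.8, 328.5, 120.7]
ee_rot: [-179.9, 0.0, 89.6]
contact_force: [0.0, -0.6, -1.5]
width: 17.6
gripper_force: 30.0
go [438.1, 325.5, 120] 89.4 row [-0.0012, -0.0, 0.0009] [-0.0016, 0.0013, 0.003]
brush_center 0.82 [210.7 239.9] [778.2  12.1]
brush_center 0.62 [258.1 288.3] [818.5 223.7]
brush_center 0.57 [360.8 195.2] [341.8 304.2]
clip_seat 0.87 [353.9 215.1] [447.5 327.6]
clip_seat 0.4 [363.2 192.9] [349.  310.5]
```

View pics/w5c.png

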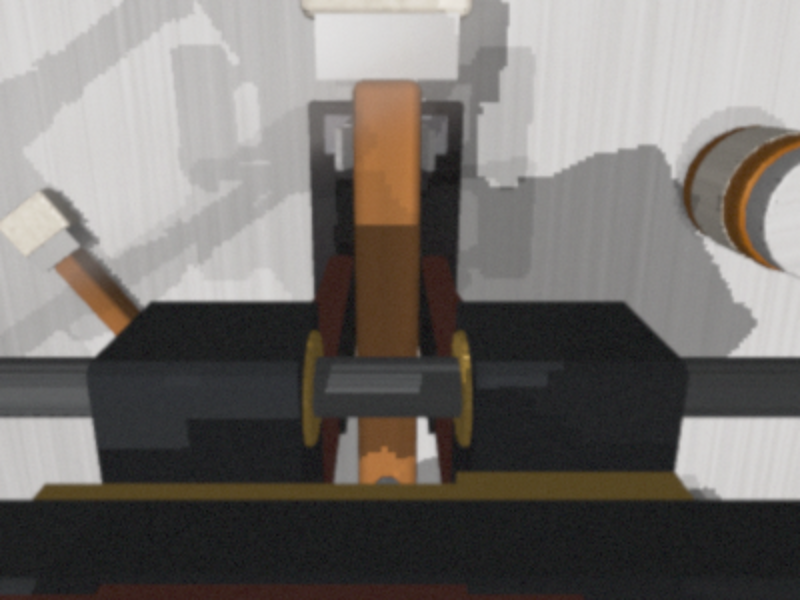

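The handle (column 387) sits centred over the clip base (columns 310–462), in line. I push it down.

```bash
python3 -m creep '[[[-0.001,0,0.03,0,0,0,0],[-0.001,0,0.05,0,0,0,0],[-0.001,0,0.058,0,0,0,0],[-0.001,0,0.064,0,0,0,0],[-0.001,0,0.07,0,0,0,0]]]'
python3 -m creep '[[[0,0,0.006,0,0,0,0],[0,0,0.012,0,0,0,0],[0,0,0.018,0,0,0,0],[0,0,0.023,0,0,0,0],[0,0,0.023,0,0,0,0]]]'
python3 - <<'E'
from h import *
go([438.1,325.5,27.3],89.4)
E
```

```text
time_s: 6.7
position: [439.0, 325.1, 53.5]
ee_rot: [179.9, -0.1, 89.4]
contact_force: [-5.0, -1.0, 9.7]
width: 17.5
gripper_force: 30.0
time_s: 7.32
position: [437.9, 324.2, 27.2]
ee_rot: [-179.9, 0.1, 89.4]
contact_force: [-0.9, 1.0, -3.8]
width: 17.7
gripper_force: 30.0
go [438.1, 325.5, 27.3] 89.4 row [0.0013, 0.0002, -0.0001] [-0.0023, 0.0013, 0.0001]
```

```bash
python3 -m creep '[[[0,0,0.002,0,0,0,0],[0,0,0.002,0,0,0,0],[0,0,0,0,0,0,0.5],[0,0,0,0,0,0,0.5],[0,0,0,0,0,0,0.5]]]'
python3 -m creep '[[[0,0,-0.04,0,0,0,0.5],[0,0,-0.1,0,0,0,0.5],[0,0,-0.16,0,0,0,1],[-0.05,0,-0.2,0,0,0,1],[-0.1,0,-0.2,0,0,0,1]]]'
python3 - <<'E'
from h import *
f=look("wrist","w6")
im=f["image"].astype(int);b,g,r=im[...,0],im[...,1],im[...,2]
rep(f,["brush_center","clip_seat","jar_center","tin_center"])
print(proj(f,[438.1,325.5,45]))
cv2.imwrite("pics/w6c.png",cv2.resize(f["image"][:300,112:512],(800,600)))
E
```

```text
time_s: 7.95
position: [439.1, 324.5, 29.0]
ee_rot: [180.0, -0.0, 89.4]
contact_force: [-0.5, 0.0, 0.2]
width: 42.5
gripper_force: 0.0
time_s: 8.57
position: [438.9, 224.3, 233.4]
ee_rot: [179.6, -0.2, 89.5]
contact_force: [-0.0, -0.1, 0.1]
width: 70.3
gripper_force: 0.0
brush_center 0.58 [142.4 141.1] [295.4 262.9]
brush_center 0.57 [247.   94.2] [438.7 322.2]
clip_seat 0.59 [246.6  85.6] [438.3 330.1]
jar_center 0.6 [394.2  78.4] [619.5 337.1]
tin_center 0.88 [362.2 242.1] [600.2 119. ]
tin_center 0.31 [245.1  86.5] [436.4 329.7]
[246.48106859  88.75443834]
```

View pics/w6c.png

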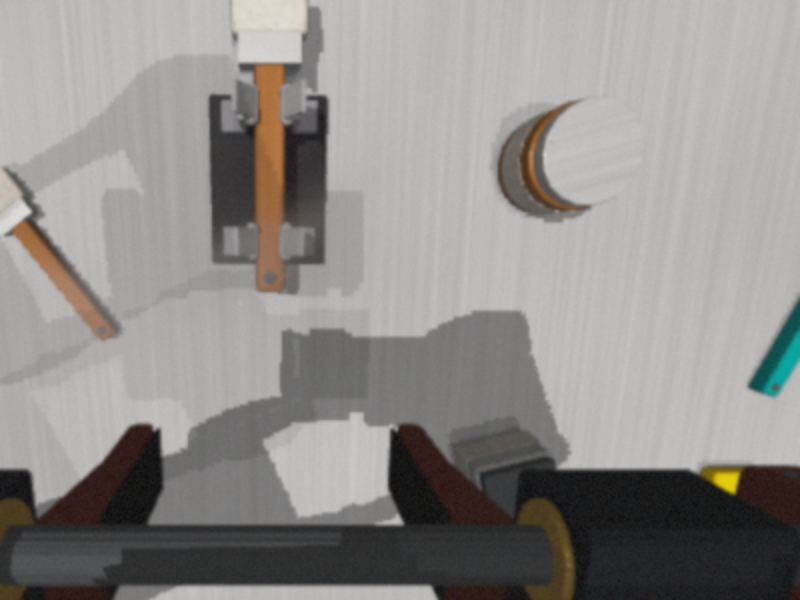

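The brush sits in the clip: handle rows 31–145 have their centre at (247,88.5), against the predicted home pixel (246.5,88.8). Next comes the jar, with the lid around pixel (408,77).

Run:
```python
from h import *
f=look("wrist","w7")
print(onz(f,[408,77],64), onz(f,[408+25,77],64),onz(f,[408,77-28],64))
go([622,300,260],90)
```

```text
[613.40877115 333.20011743  64.        ] [640.84352585 332.86816083  64.        ] [609.83668505 361.37746228  64.        ]
go [622, 300, 260] 90 row [0.0768, 0.1835, -0.0317] [-0.0007, -0.0001, -0.0101]
```

```bash
python3 -m creep '[[[0.02,0.06,0,0,0,-0.01,1],[0.04,0.12,0,0,0,-0.01,1],[0.047,0.18,0,0,0,-0.01,1],[0.047,0.18,0,0,0,-0.01,1],[0.047,0.18,0,0,0,-0.01,1]]]'
python3 - <<'E'
from h import *
f=look("wrist","w8")
rep(f,["jar_center","tin_center"])
g=f["image"]
print(ray(f,[0,0])[0])
c=cv2.HoughCircles(cv2.medianBlur(cv2.cvtColor(g,cv2.COLOR_BGR2GRAY),3),cv2.HOUGH_GRADIENT,1.0,30,param1=80,param2=20,minRadius=20,maxRadius=50)
for q in c[0][:6]: print(q,onz(f,q[:2],64).round(1), np.linalg.norm(onz(f,q[:2]+[q[2],0],64)-onz(f,q[:2],64)))
go([618,335,100],90)
cv2.imwrite("pics/w8c.png",cv2.resize(g[:300,112:512],(800,600)))
E
```

```text
time_s: 9.5
position: [617.6, 270.7, 227.4]
ee_rot: [-179.9, 0.0, 90.0]
contact_force: [-0.5, -0.7, 1.1]
width: 87.6
gripper_force: 0.0
jar_center 0.65 [251.1 119.7] [619.5 335.5]
tin_center 0.85 [237.9 272.2] [600.8 122.6]
[618.03332285 337.2153879  389.33536407]
[251.5 119.5  25. ] [619.9 335.9  64. ] 28.297850702222487
[390.5 283.5  43.8] [802.9 126.6  64. ] 57.48185597965212
go [618, 335, 100] 90 row [0.0646, 0.0005, 0.1316] [0.0031, -0.0013, 0.0007]
```

View pics/w8c.png

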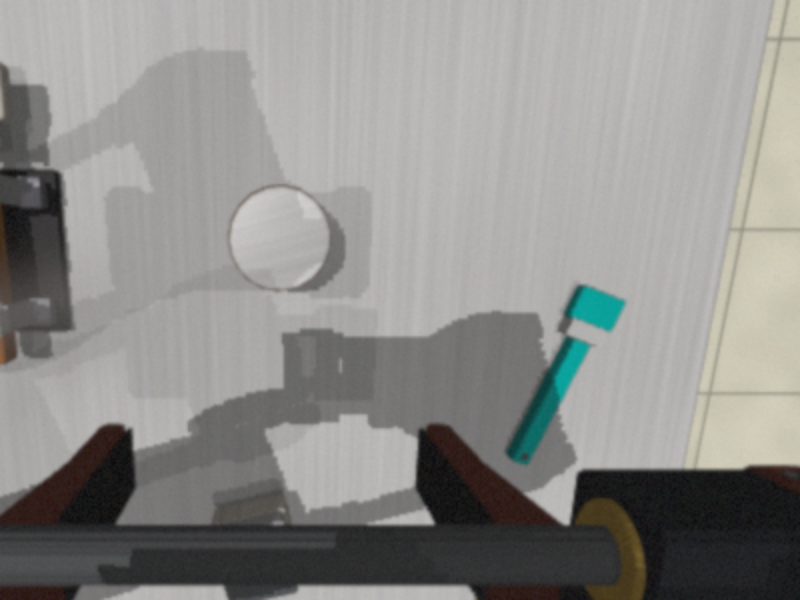

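The lid is centred at crop (280,237), i.e. pixel (252,119), and the network agrees: jar at (619.7, 335.8). I grasp it.

```bash
python3 -m creep '[[[0.04,0.002,0.04,0,0,0,1],[0.065,0.002,0.09,0,0,0,1],[0.065,0.002,0.13,0,0,0,1],[0.065,0.002,0.17,0,0,0,1],[0.065,0.002,0.207,0,0,0,1]]]'
python3 -m creep '[[[0,0,0,0,0,0,1],[0,0,0,0,0,0,0],[0,0,0,0,0,0,0],[0,0,0,0,0,0,0],[0,0,0,0,0,0,0]]]'
python3 -m creep '[[[0,0,-0.03,0,0,0,0],[0,0,-0.07,0,0,0,0],[0,0,-0.12,0,0,0,0],[0,0,-0.12,0,0,0,0],[0,0,-0.12,0,0,0,0]]]'
python3 - <<'E'
from h import *
go([600,50,140],90)
f=arm.grab_frame("top")
rep(f,["round_dish_floor"])
E
```

```text
time_s: 10.28
position: [619.5, 335.2, 23.3]
ee_rot: [179.8, -0.1, 90.0]
contact_force: [0.2, -0.1, 1.4]
width: 88.0
gripper_force: 0.0
time_s: 10.9
position: [620.6, 335.2, 24.4]
ee_rot: [179.9, -0.1, 90.0]
contact_force: [-2.1, -0.9, 6.1]
width: 61.7
gripper_force: 30.0
time_s: 11.52
position: [619.8, 334.4, 140.0]
ee_rot: [-179.9, 0.1, 90.0]
contact_force: [-0.4, -0.3, -5.2]
width: 61.4
gripper_force: 30.0
go [600, 50, 140] 90 row [-0.2844, -0.0197, 0.0003] [-0.0019, 0.001, -0.0005]
round_dish_floor 0.95 [349.3 227.7] [ 459.7 -320.9]
```

```bash
python3 -m creep '[[[-0.05,-0.012,-0.02,0,0,0,0],[-0.1,-0.024,-0.04,0,0,0,0],[-0.16,-0.038,-0.05,0,0,0,0],[-0.22,-0.052,-0.05,0,0,0,0],[-0.28,-0.066,-0.05,0,0,0,0]]]'
python3 -m creep '[[[-0.06,-0.014,0,0,0,0,0],[-0.12,-0.028,0,0,0,0,0],[-0.18,-0.042,0,0,0,0,0],[-0.24,-0.056,0,0,0,0,0],[-0.29,-0.07,0,0,0,0,0]]]'
python3 -m creep '[[[-0.05,-0.01,0,0,0,0,0],[-0.1,-0.02,0,0,0,0,0],[-0.14,-0.03,0,0,0,0,0],[-0.158,-0.037,0,0,0,0,0],[-0.158,-0.037,0,0,0,0,0]]]'
python3 - <<'E'
from h import *
f=look("wrist","w9")
rep(f,["round_dish_floor","tub_center","oblong_dish_floor","square_dish_floor"])
g=f["image"];gr=cv2.medianBlur(cv2.cvtColor(g,cv2.COLOR_BGR2GRAY),3)
print(ray(f,[0,0])[0])
c=cv2.HoughCircles(gr,cv2.HOUGH_GRADIENT,1.0,30,param1=80,param2=20,minRadius=25,maxRadius=60)
for q in c[0][:6]: print(q,onz(f,q[:2],12).round(1), np.linalg.norm(onz(f,q[:2]+[q[2],0],12)-onz(f,q[:2],12)))
go([447,-328,140],90)
cv2.imwrite("pics/w9c.png",cv2.resize(g[:300,112:512],(800,600)))
E
```

```text
time_s: 12.25
position: [552.7, 52.9, 189.7]
ee_rot: [-179.8, 0.0, 90.0]
contact_force: [1.1, -0.7, -3.7]
width: 61.4
gripper_force: 30.0
time_s: 12.88
position: [482.4, -237.1, 189.5]
ee_rot: [-179.8, -0.1, 89.9]
contact_force: [0.4, 0.5, -3.4]
width: 61.6
gripper_force: 30.0
time_s: 13.5
position: [446.2, -393.4, 190.2]
ee_rot: [-179.9, -0.1, 89.9]
contact_force: [-0.5, -0.5, -2.9]
width: 61.6
gripper_force: 30.0
round_dish_floor 0.75 [256.2 122.2] [ 454.6 -330.9]
tub_center 0.9 [396.8 132.4] [ 615.4 -342.6]
[ 446.68454426 -327.32055729  352.34759852]
[249.5 248.5  58.3] [ 446.  -494.1   12. ] 77.4530960235843
[252.5 124.5  39.4] [ 450.  -333.5   12. ] 46.851345419426686
[248.5 218.5  46.1] [ 444.8 -451.9   12. ] 59.560033871746825
[315.5 159.5  56.1] [ 527.2 -375.5   12. ] 68.68859504000349
[235.5  82.5  49.4] [ 430.5 -286.4   12. ] 56.73264470769867
go [447, -328, 140] 90 row [0.0639, -0.0005, 0.0521] [0.0003, -0.0002, 0.0015]
```

View pics/w9c.png

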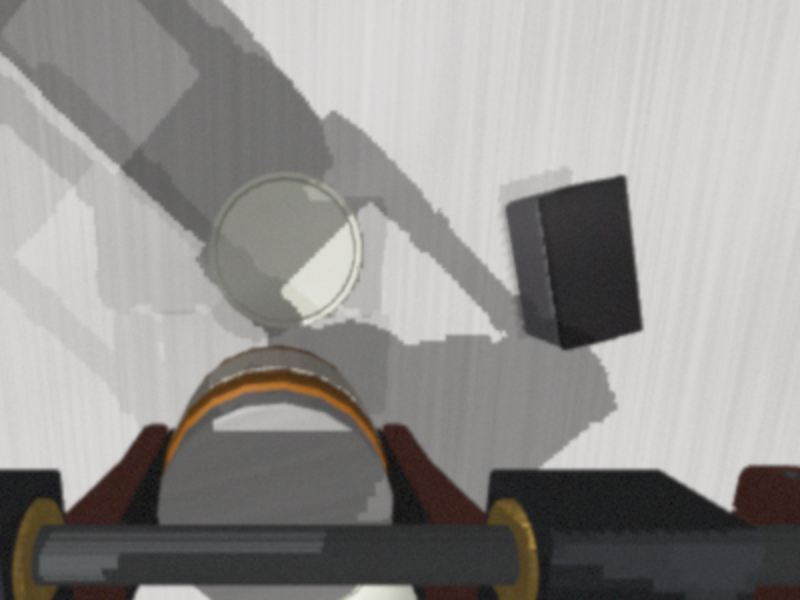

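The dish circle is at crop (285,250), i.e. pixel (254.5,125). The tub's lid corners are at crop (540,197), (627,176), (643,330), (564,350).

Run:
```python
from h import *
f=look("wrist","w10")
print(onz(f,[254.5,125],12).round(1))
W=np.array([onz(f,[a/2+112,b/2],52)[:2] for a,b in [(540,197),(627,176),(643,330),(564,350)]]);print(W.round(1),W.mean(0).round(1))
go(list(onz(f,[254.5,125],12)[:2].round(1))+[26],90)
```

```text
[ 454.1 -333.    12. ]
[[ 584.9 -305.4]
 [ 628.3 -295.1]
 [ 649.4 -374.8]
 [ 607.6 -385.9]] [ 617.5 -340.3]
go [np.float64(454.1), np.float64(-333.0), 26] 90 row [0.0591, 0.0066, 0.1662] [0.0004, 0.0, 0.0014]
```

```bash
python3 -m creep '[[[0.04,0.005,0.03,0,0,0,0],[0.059,0.0055,0.08,0,0,0,0],[0.059,0.0055,0.12,0,0,0,0],[0.059,0.0055,0.145,0,0,0,0],[0.059,0.0055,0.158,0,0,0,0]]]'
python3 -m creep '[[[0,0,0.002,0,0,0,0],[0,0,0.004,0,0,0,0],[0,0,0.006,0,0,0,0],[0,0,0.007,0,0,0,0],[0,0,0.007,0,0,0,0]]]'
python3 - <<'E'
from h import *
go([452.8,-333.2,26],90)
E
```

```text
time_s: 14.42
position: [452.2, -333.0, 32.5]
ee_rot: [-179.9, -0.1, 90.0]
contact_force: [-0.7, 0.9, -3.3]
width: 61.9
gripper_force: 30.0
time_s: 15.05
position: [452.7, -334.5, 27.4]
ee_rot: [180.0, 0.0, 90.0]
contact_force: [0.6, -0.7, -3.2]
width: 61.7
gripper_force: 30.0
go [452.8, -333.2, 26] 90 row [0.0013, 0.0001, 0.0014] [0.0007, 0.0006, -0.0006]
```

```bash
python3 -m creep '[[[0,0,0.001,0,0,0,0],[0,0,0.001,0,0,0,0],[0,0,0.002,0,0,0,0],[0,0,0.002,0,0,0,0],[0,0,0.002,0,0,0,0]]]'
python3 -m creep '[[[0,0,0.0005,0,0,0,0],[0,0,0.001,0,0,0,0],[0,0,0.001,0,0,0,0],[0,0,0.001,0,0,0,0],[0,0,0.001,0,0,0,0]]]'
```

```text
time_s: 15.68
position: [452.7, -334.6, 27.3]
ee_rot: [179.9, 0.1, 90.0]
contact_force: [-4.9, 3.3, 10.9]
width: 61.7
gripper_force: 30.0
time_s: 16.3
position: [452.7, -334.6, 27.3]
ee_rot: [179.9, 0.1, 90.0]
contact_force: [-7.1, 4.9, 15.5]
width: 61.2
gripper_force: 30.0
```

```bash
python3 -m creep '[[[0,0,-0.001,0,0,0,1],[0,0,-0.001,0,0,0,1],[0,0,-0.001,0,0,0,1],[0,0,-0.02,0,0,0,1],[0,0,-0.06,0,0,0,1]]]'
python3 -m creep '[[[0,0,-0.06,0,0,0,1],[-0.02,0.04,-0.11,0,0,0,1],[-0.04,0.1,-0.11,0,0,0,1],[-0.073,0.165,-0.11,0,0,0,1],[-0.073,0.165,-0.11,0,0,0,1]]]'
python3 - <<'E'
from h import *
f=look("wrist","w11")
rep(f,["round_dish_floor","tub_center","jar_center"])
g=f["image"]
im=g.astype(int)
print(proj(f,[616,-341,52]))
rect(f,im.max(2)<60,52,(195,50,320,195))
f2=look("top","t2");rep(f2,["jar_center","round_dish_floor"])
go([616,-341,100],105)
cv2.imwrite("pics/w11c.png",cv2.resize(g[:300,112:512],(800,600)))
E
```

```text
time_s: 16.92
position: [451.5, -333.5, 83.4]
ee_rot: [-179.8, -0.1, 90.0]
contact_force: [0.6, -0.7, 0.2]
width: 87.9
gripper_force: 0.0
time_s: 17.55
position: [619.7, -407.9, 189.7]
ee_rot: [-179.8, -0.2, 90.0]
contact_force: [-0.1, 0.4, 0.3]
width: 87.9
gripper_force: 0.0
tub_center 0.82 [242.7 118.7] [ 611.7 -341.2]
jar_center 0.59 [ 95.6 111.9] [ 448.9 -333.8]
[246.15418167 118.44510376]
n 1609 mean [ 607.8 -320. ] rect [ 610.4 -324.6] [42.9 48.5] 15.2
go [616, -341, 100] 105 row [0.0663, -0.001, 0.096] [0.0017, 0.0016, -0.2625]
```

View pics/w11c.png

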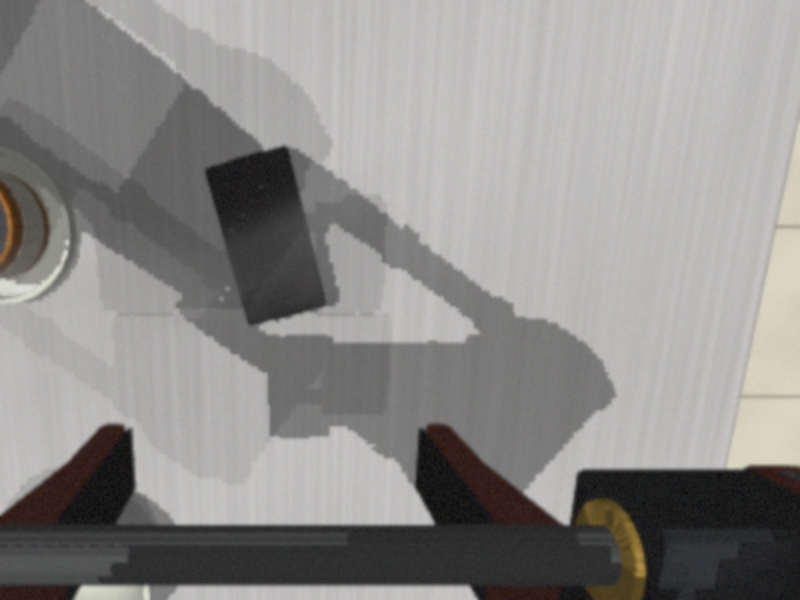

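The tub's lid is centred at crop (268,236), i.e. pixel (246,118), turned about 15°, which agrees with the projection of (616, -341). The jar stands in its dish at left. I grasp the tub.

```bash
python3 -m creep '[[[0.03,-0.002,0.03,0,0,-0.13,1],[0.067,-0.002,0.06,0,0,-0.2625,1],[0.067,-0.002,0.1,0,0,-0.2625,1],[0.067,-0.002,0.14,0,0,-0.2625,1],[0.067,-0.002,0.172,0,0,-0.2625,1]]]'
python3 -m creep '[[[0,0,0,0,0,0,1],[0,0,0,0,0,0,0],[0,0,0,0,0,0,0],[0,0,0,0,0,0,0],[0,0,0,0,0,0,0]]]'
python3 -m creep '[[[0,0,0,0,0,0,0],[0,0,-0.05,0,0,0,0],[0,0,-0.11,0,0,0,0],[0,0,-0.17,0,0,0,0],[0,0,-0.17,0,0,0,0]]]'
python3 - <<'E'
from h import *
go([601,-190,190],87)
E
```

```text
time_s: 18.52
position: [614.5, -339.8, 21.7]
ee_rot: [180.0, 0.0, 105.0]
contact_force: [-0.5, -0.3, 0.5]
width: 88.1
gripper_force: 0.0
time_s: 19.15
position: [615.7, -340.5, 22.7]
ee_rot: [180.0, 0.0, 105.0]
contact_force: [0.6, -0.5, 0.3]
width: 51.3
gripper_force: 0.0
time_s: 19.77
position: [617.3, -341.4, 200.0]
ee_rot: [179.5, 0.5, 105.0]
contact_force: [0.7, -1.0, -1.3]
width: 43.4
gripper_force: 30.0
go [601, -190, 190] 87 row [0.1505, 0.0234, 0.0089] [0.0096, 0.0074, 0.3145]
```

```bash
python3 -m creep '[[[0.04,0.006,0,0,0,0.1,0],[0.08,0.012,0,0,0,0.2,0],[0.126,0.017,0,0,0,0.3,0],[0.126,0.017,0,0,0,0.3145,0],[0.126,0.017,0,0,0,0.3145,0]]]'
python3 - <<'E'
from h import *
f=look("wrist","w12")
rep(f,["oblong_dish_floor","square_dish_floor","tin_center"])
g=f["image"]
print(proj(f,[601,-125,12]),ray(f,[0,0])[0])
go([601,-125,100],87)
cv2.imwrite("pics/w12c.png",cv2.resize(g[:300,56:456],(800,600)))
E
```

```text
time_s: 20.4
position: [598.9, -214.3, 190.5]
ee_rot: [-179.9, -0.0, 87.1]
contact_force: [-0.6, 0.0, -1.3]
width: 43.6
gripper_force: 30.0
oblong_dish_floor 0.72 [252.1  96.2] [ 606.9 -122.4]
square_dish_floor 0.6 [106.6 101.7] [ 432.9 -119.5]
[247.19711673  98.27105119] [ 602.69162596 -147.98266802  352.48040642]
go [601, -125, 100] 87 row [0.0902, -0.0028, 0.0913] [-0.0009, -0.0001, -0.001]
```

View pics/w12c.png

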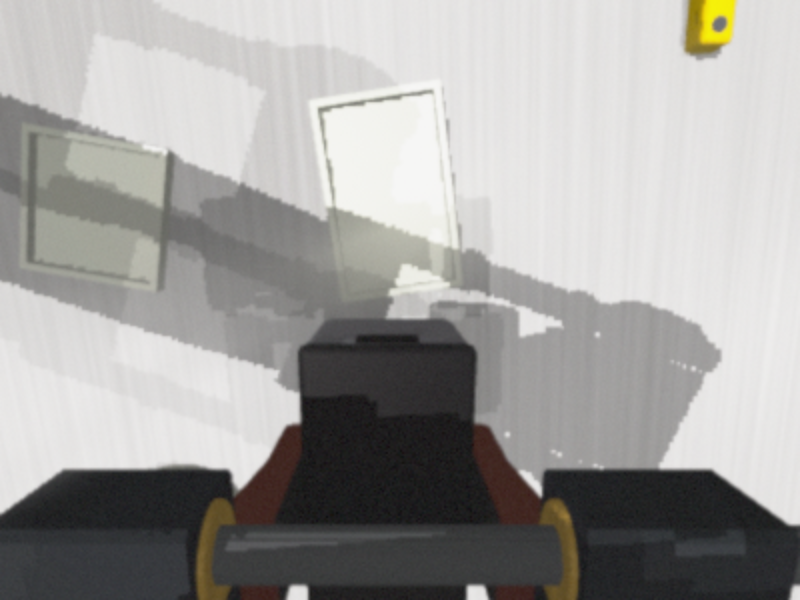

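Rim corners in the crop: oblong dish (311,101), (441,82), (461,283), (344,300); square dish (24,124), (173,152), (160,291), (22,268).

Run:
```python
from h import *
f=look("wrist","w13")
for C in ([(311,101),(441,82),(461,283),(344,300)],[(24,124),(173,152),(160,291),(22,268)]):
    W=np.array([onz(f,[a/2+56,b/2],12)[:2] for a,b in C]);print(W.round(1).tolist(),W.mean(0).round(1))
    d=W[0]-W[3]+W[1]-W[2];print(np.degrees(np.arctan2(d[1],d[0])), cv2.minAreaRect(W.astype(np.float32)))
go([603,-125,50],95)
```

```text
[[564.4, -72.8], [637.5, -67.0], [646.2, -178.3], [574.8, -184.7]] [ 605.7 -125.7]
94.88347878667754 ((605.3253173828125, -125.9151611328125), (73.31067657470703, 112.38489532470703), 4.47291898727417)
[[401.1, -75.8], [483.1, -95.1], [463.6, -173.2], [382.8, -155.0]] [ 432.7 -124.8]
76.4723924828856 ((433.0208435058594, -124.877197265625), (81.31842041015625, 84.3139419555664), 77.01231384277344)
go [603, -125, 50] 95 row [0.0902, -0.0008, 0.1414] [-0.0007, -0.0002, -0.1406]
```

```bash
python3 -m creep '[[[0.05,0.001,0.03,0,0,-0.07,0],[0.0895,0.0017,0.06,0,0,-0.133,0],[0.0895,0.0017,0.11,0,0,-0.133,0],[0.0895,0.0017,0.145,0,0,-0.133,0],[0.0895,0.0017,0.158,0,0,-0.133,0]]]'
python3 -m creep '[[[0,0,0.002,0,0,0,0],[0,0,0.003,0,0,0,0],[0,0,0.004,0,0,0,0],[0,0,0.005,0,0,0,0],[0,0,0.005,0,0,0,0]]]'
python3 - <<'E'
from h import *
go([605.5,-125.8,26],94.7)
E
```

```text
time_s: 21.28
position: [604.1, -124.9, 30.9]
ee_rot: [-179.7, -0.1, 94.6]
contact_force: [-0.1, 0.6, -0.8]
width: 43.5
gripper_force: 30.0
time_s: 21.9
position: [605.7, -124.9, 29.3]
ee_rot: [180.0, 0.0, 94.6]
contact_force: [-0.4, -0.3, -1.4]
width: 43.6
gripper_force: 30.0
go [605.5, -125.8, 26] 94.7 row [-0.0008, -0.0003, 0.0033] [0.0004, 0.0001, -0.0014]
```

```bash
python3 -m creep '[[[0,0,0.001,0,0,0,0],[0,0,0.0015,0,0,0,0],[0,0,0.002,0,0,0,0],[0,0,0.0025,0,0,0,0],[0,0,0.0025,0,0,0,0]]]'
python3 -m creep '[[[0,0,0.0005,0,0,0,0],[0,0,0.001,0,0,0,0],[0,0,0.0015,0,0,0,0],[0,0,0.0015,0,0,0,0],[0,0,0.0015,0,0,0,0]]]'
```

```text
time_s: 22.52
position: [605.6, -124.9, 26.4]
ee_rot: [-180.0, -0.0, 94.6]
contact_force: [1.1, -0.4, -1.6]
width: 43.8
gripper_force: 30.0
time_s: 23.15
position: [605.7, -124.9, 26.2]
ee_rot: [180.0, 0.0, 94.6]
contact_force: [-2.6, 1.5, 5.4]
width: 44.2
gripper_force: 30.0
```

```bash
python3 -m creep '[[[0,0,0,0,0,0,1],[0,0,0,0,0,0,1],[0,0,0,0,0,0,1],[0,0,-0.03,0,0,0,1],[0,0,-0.09,0,0,0,1]]]'
python3 -m creep '[[[0.02,0,-0.06,0,0,0.04,1],[0.07,0.004,-0.08,0,0,0.08,1],[0.13,0.01,-0.08,0,0,0.08,1],[0.18,0.014,-0.08,0,0,0.08,1],[0.18,0.014,-0.08,0,0,0.08,1]]]'
python3 - <<'E'
from h import *
f=look("wrist","w14")
rep(f,["tin_center"])
g=f["image"]
print(proj(f,[603,120,60]),ray(f,[0,0])[0])
go([603,120,100],90)
cv2.imwrite("pics/w14c.png",cv2.resize(g[:300,56:456],(800,600)))
E
```

```text
time_s: 23.78
position: [603.7, -124.4, 112.0]
ee_rot: [-179.6, -0.1, 94.6]
contact_force: [-0.3, -0.4, 0.7]
width: 87.1
gripper_force: 0.0
time_s: 24.4
position: [604.8, 59.0, 194.8]
ee_rot: [-180.0, -0.0, 90.3]
contact_force: [0.5, -0.2, -0.6]
width: 88.3
gripper_force: 0.0
tin_center 0.64 [246.9 121.5] [602.  122.2]
[247.66518691 124.0166614 ] [604.5220198  125.34209166 356.83161458]
go [603, 120, 100] 90 row [0.0644, -0.0019, 0.0947] [-0.0002, 0.0006, 0.0017]
```

View pics/w14c.png

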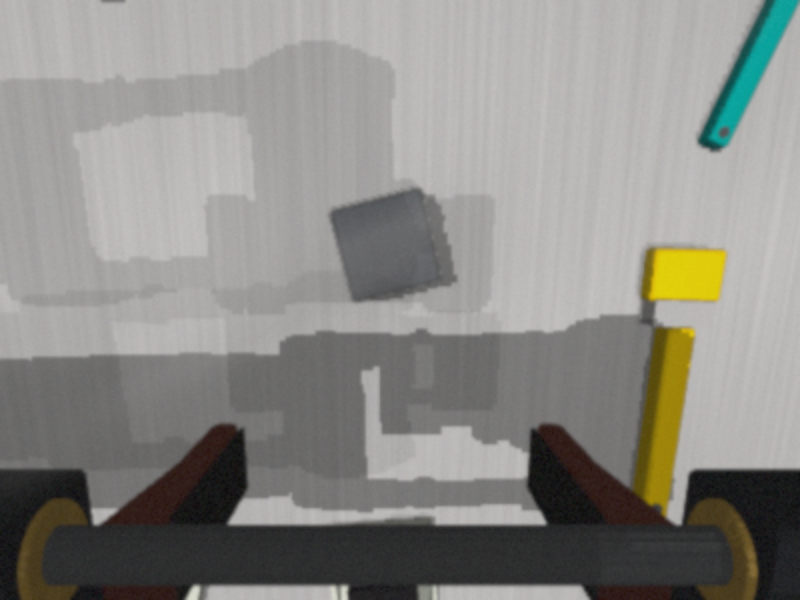

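The tin's lid corners are at crop (331,212), (419,188), (441,282), (355,301): centre pixel (249.3,123), so (605,121), yaw about 104°.

```bash
python3 -m creep '[[[0.03,0,0.03,0,0,-0.12,1],[0.0655,0,0.06,0,0,-0.24,1],[0.0655,0,0.1,0,0,-0.24,1],[0.0655,0,0.14,0,0,-0.24,1],[0.0655,0,0.175,0,0,-0.24,1]]]'
python3 -m creep '[[[0,0,0,0,0,0,1],[0,0,0,0,0,0,0],[0,0,0,0,0,0,0],[0,0,0,0,0,0,0],[0,0,0,0,0,0,0]]]'
python3 -m creep '[[[0,0,0,0,0,0,0],[0,0,-0.05,0,0,0,0],[0,0,-0.11,0,0,0,0],[0,0,-0.17,0,0,0,0],[0,0,-0.17,0,0,0,0]]]'
python3 - <<'E'
from h import *
go([433,-190,190],76.5)
E
```

```text
time_s: 25.12
position: [604.9, 119.1, 18.1]
ee_rot: [-179.9, 0.0, 103.7]
contact_force: [-0.0, -0.8, 0.6]
width: 87.8
gripper_force: 0.0
time_s: 25.75
position: [605.2, 121.2, 20.9]
ee_rot: [180.0, 0.0, 103.8]
contact_force: [1.4, -0.3, 6.2]
width: 51.9
gripper_force: 30.0
time_s: 26.38
position: [607.3, 121.6, 196.8]
ee_rot: [179.4, 0.1, 103.8]
contact_force: [0.6, 0.1, -2.5]
width: 51.4
gripper_force: 30.0
go [433, -190, 190] 76.5 row [-0.261, -0.2436, 0.0043] [0.0112, -0.0016, 0.4764]
```

```bash
python3 -m creep '[[[-0.04,-0.04,0,0,0,0.09,0],[-0.085,-0.08,0,0,0,0.18,0],[-0.13,-0.12,0,0,0,0.27,0],[-0.17,-0.16,0,0,0,0.36,0],[-0.21,-0.2,0,0,0,0.4764,0]]]'
python3 - <<'E'
from h import *
go([440,-195,190],76.5)
E
```

```text
time_s: 27.0
position: [459.1, -131.6, 187.3]
ee_rot: [-179.8, -0.0, 76.3]
contact_force: [0.4, -1.2, -2.3]
width: 52.0
gripper_force: 30.0
go [440, -195, 190] 76.5 row [-0.0661, -0.0035, -0.0027] [-0.0033, -0.0003, -0.0035]
```

```bash
python3 -m creep '[[[-0.04,-0.01,0,0,0,-0.0035,0],[-0.066,-0.01,0,0,0,-0.0035,0],[-0.066,-0.01,0,0,0,-0.0035,0],[-0.066,-0.01,0,0,0,-0.0035,0],[-0.066,-0.01,0,0,0,-0.0035,0]]]'
python3 - <<'E'
from h import *
f=look("wrist","w15")
rep(f,["square_dish_floor"])
g=f["image"]
print(proj(f,[433,-125,12]),ray(f,[0,0])[0])
go([433,-125,32],76.5)
cv2.imwrite("pics/w15c.png",cv2.resize(g[:300,56:456],(800,600)))
E
```

```text
time_s: 27.62
position: [435.9, -191.4, 189.3]
ee_rot: [-179.9, -0.0, 76.8]
contact_force: [0.1, -0.0, -3.1]
width: 51.9
gripper_force: 30.0
square_dish_floor 0.63 [231.9 120.5] [ 430.2 -124. ]
[234.00509476 120.79309177] [ 451.29871281 -126.80263045  351.28053496]
go [433, -125, 32] 76.5 row [0.0641, -0.0181, 0.1578] [-0.0003, -0.0001, 0.0048]
```

View pics/w15c.png

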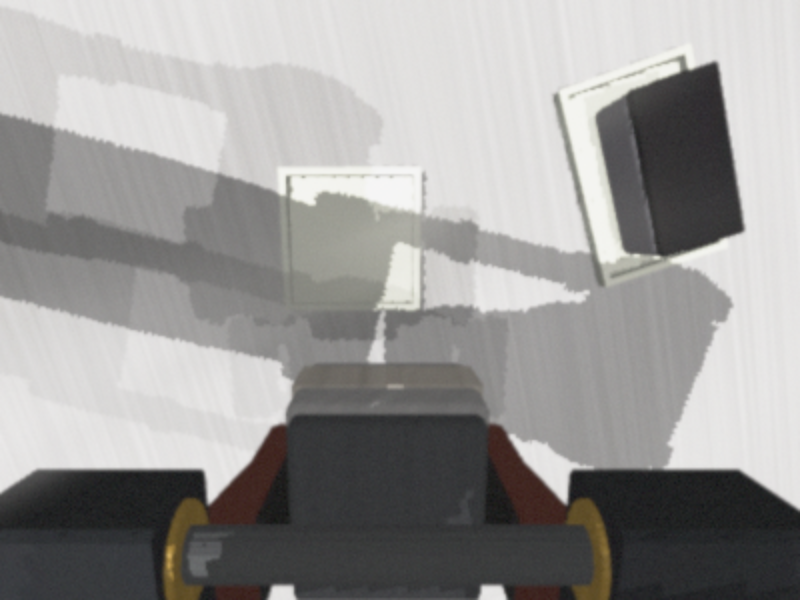

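The square dish is aligned with the tool, centred at crop (352,240), i.e. pixel (232,120). The tub sits in its dish at right. I place the tin.

```bash
python3 -m creep '[[[0.04,-0.012,0.03,0,0,0.005,0],[0.065,-0.02,0.06,0,0,0.005,0],[0.065,-0.02,0.11,0,0,0.005,0],[0.065,-0.02,0.145,0,0,0.005,0],[0.065,-0.02,0.158,0,0,0.005,0]]]'
python3 -m creep '[[[0,0,0.001,0,0,0,0],[0,0,0.002,0,0,0,0],[0,0,0.003,0,0,0,0],[0,0,0.0035,0,0,0,0],[0,0,0.0035,0,0,0,0]]]'
```

```text
time_s: 28.35
position: [430.0, -123.4, 29.6]
ee_rot: [-179.8, -0.0, 76.5]
contact_force: [-0.1, -0.3, -2.1]
width: 51.7
gripper_force: 30.0
time_s: 28.98
position: [431.4, -124.6, 28.8]
ee_rot: [180.0, 0.0, 76.4]
contact_force: [-0.6, -0.2, -3.0]
width: 51.8
gripper_force: 30.0
```

```bash
python3 -m creep '[[[0,0,0.001,0,0,0,0],[0,0,0.0015,0,0,0,0],[0,0,0.002,0,0,0,0],[0,0,0.0025,0,0,0,0],[0,0,0.0025,0,0,0,0]]]'
python3 -m creep '[[[0,0,0.0005,0,0,0,0],[0,0,0.001,0,0,0,0],[0,0,0.0015,0,0,0,0],[0,0,0.0015,0,0,0,0],[0,0,0.0015,0,0,0,0]]]'
```

```text
time_s: 29.6
position: [431.1, -124.5, 25.9]
ee_rot: [-180.0, 0.0, 76.4]
contact_force: [-0.2, 0.3, -2.2]
width: 51.6
gripper_force: 30.0
time_s: 30.22
position: [431.2, -124.5, 24.8]
ee_rot: [180.0, 0.0, 76.4]
contact_force: [-2.7, 1.1, 2.6]
width: 51.9
gripper_force: 30.0
```

```bash
python3 -m creep '[[[0,0,0.0003,0,0,0,0],[0,0,0.0003,0,0,0,1],[0,0,0.0003,0,0,0,1],[0,0,0.0003,0,0,0,1],[0,0,-0.03,0,0,0,1]]]'
python3 -m creep '[[[-0.0,0,-0.06,0,0,-0.06,1],[-0.04,0.01,-0.12,0,0,-0.12,1],[-0.07,0.03,-0.18,0,0,-0.2,1],[-0.1,0.05,-0.22,0,0,-0.24,1],[-0.1,0.05,-0.22,0,0,-0.24,1]]]'
python3 - <<'E'
from h import *
f=look("wrist","w16")
for l in ["tin_center","jar_center","tub_center"]:
    for r in arm.place_of(l,f)[:2]:print(l,round(r["confidence"],2),onz(f,r["point"],H[l]+4).round(1))
cv2.imwrite("pics/w16c.png",cv2.resize(f["image"][:300,56:456],(800,600)))
s=arm.grab_frame("scene");a=s["image"];
cv2.imwrite("pics/s16c.png",np.vstack([cv2.resize(a[110:230,130:290],(800,600))[:, :],])) 
b=cv2.resize(a[170:250,320:427],(800,598))
cv2.imwrite("pics/s16c.png",np.hstack([cv2.resize(a[110:230,130:290],(400,300)),cv2.resize(b,(400,300))]))
E
```

```text
time_s: 30.85
position: [429.5, -123.9, 52.1]
ee_rot: [-179.7, -0.0, 76.4]
contact_force: [0.5, -0.5, 0.6]
width: 86.7
gripper_force: 0.0
time_s: 31.48
position: [457.4, -235.7, 277.8]
ee_rot: [179.7, 0.2, 90.0]
contact_force: [-0.0, 1.1, 0.3]
width: 87.3
gripper_force: 0.0
tin_center 0.87 [ 425.9 -123.9   34. ]
jar_center 0.57 [ 454.6 -335.9   36. ]
tub_center 0.65 [ 604.9 -123.3   30. ]
```

View pics/w16c.png

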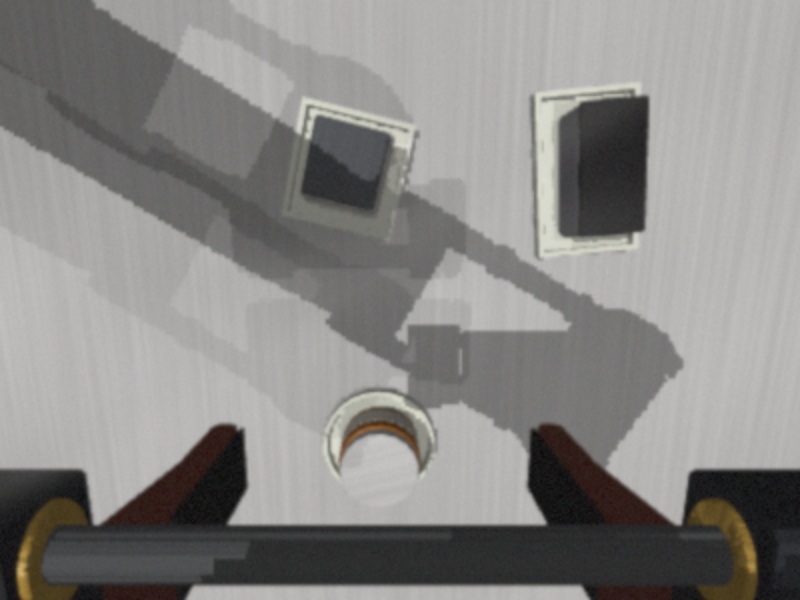

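View pics/s16c.png

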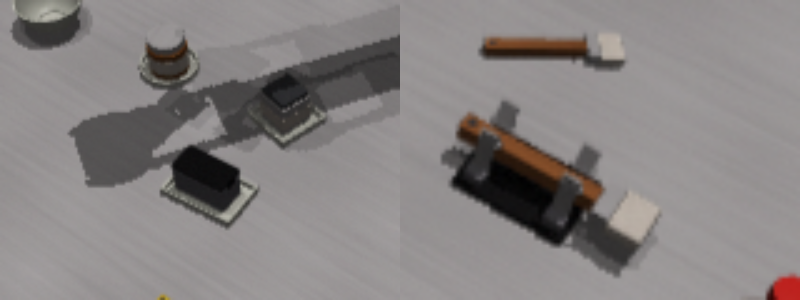

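All three containers stand in their dishes: tin at crop (345,162), tub at (605,165), jar at (380,440). The scene crop shows the brush between the jaws. I'll check the seat height by touching the handle top with shut fingers; home is z = 45.

```bash
python3 -m creep '[[[0.06,-0.002,0,0,0,0,0],[0.12,-0.004,0,0,0,0,0],[0.18,-0.006,0,0,0,0,0],[0.24,-0.008,0,0,0,0,0],[0.3,-0.01,0,0,0,0,0]]]'
python3 -m creep '[[[0.06,-0.002,0,0,0,0,0],[0.12,-0.004,0,0,0,0,0],[0.18,-0.006,0,0,0,0,0],[0.24,-0.008,0,0,0,0,0],[0.258,-0.01,0,0,0,0,0]]]'
python3 -m creep '[[[0,0,0.05,0,0,0,0],[0,0,0.1,0,0,0,0],[0,0,0.15,0,0,0,0],[0,0,0.19,0,0,0,0],[0,0,0.19,0,0,0,0]]]'
python3 - <<'E'
from h import *
go([438.1,325.5,50],90)
E
```

```text
time_s: 32.35
position: [444.0, 69.0, 272.9]
ee_rot: [-179.9, 0.0, 90.2]
contact_force: [0.7, 0.8, -0.4]
width: 41.4
gripper_force: 0.0
time_s: 32.98
position: [432.6, 327.4, 272.1]
ee_rot: [-179.8, 0.1, 90.4]
contact_force: [-0.4, -0.0, -0.0]
width: 0.8
gripper_force: 0.0
time_s: 33.6
position: [432.0, 322.4, 80.0]
ee_rot: [-179.6, 0.3, 90.1]
contact_force: [0.4, 0.2, 1.1]
width: 0.6
gripper_force: 0.0
go [438.1, 325.5, 50] 90 row [0.0033, 0.0063, 0.0299] [-0.0072, 0.005, 0.0025]
```

```bash
python3 -m creep '[[[0.001,0.005,0.01,0,0,0,0],[0.001,0.005,0.02,0,0,0,0],[0.001,0.005,0.027,0,0,0,0],[0.001,0.005,0.03,0,0,0,0],[0.001,0.005,0.03,0,0,0,0]]]'
python3 -m creep '[[[0,0,0.001,0,0,0,0],[0,0,0.002,0,0,0,0],[0,0,0.003,0,0,0,0],[0,0,0.004,0,0,0,0],[0,0,0.004,0,0,0,0]]]'
```

```text
time_s: 34.22
position: [439.7, 325.5, 54.4]
ee_rot: [-180.0, 0.0, 90.2]
contact_force: [0.5, -0.5, -0.8]
width: 0.6
gripper_force: 0.0
time_s: 34.85
position: [439.7, 325.5, 50.3]
ee_rot: [-180.0, 0.0, 90.2]
contact_force: [0.1, 0.3, -0.7]
width: 0.3
gripper_force: 0.0
```

```bash
python3 -m creep '[[[0,0,0.001,0,0,0,0],[0,0,0.002,0,0,0,0],[0,0,0.003,0,0,0,0],[0,0,0.003,0,0,0,0],[0,0,0.003,0,0,0,0]]]'
python3 -m creep '[[[0,0,0.001,0,0,0,0],[0,0,0.002,0,0,0,0],[0,0,0.002,0,0,0,0],[0,0,0.002,0,0,0,0],[0,0,0.002,0,0,0,0]]]'
python3 -m creep '[[[0,0,0.0005,0,0,0,0],[0,0,0.001,0,0,0,0],[0,0,0.001,0,0,0,0],[0,0,0.001,0,0,0,0],[0,0,0.001,0,0,0,0]]]'
```

```text
time_s: 35.48
position: [439.8, 325.5, 47.5]
ee_rot: [-180.0, 0.0, 90.2]
contact_force: [1.0, -0.1, 0.8]
width: 0.3
gripper_force: 0.0
time_s: 36.1
position: [439.7, 325.5, 45.4]
ee_rot: [-180.0, 0.0, 90.2]
contact_force: [0.2, -0.0, -0.2]
width: 0.7
gripper_force: 0.0
time_s: 36.72
position: [439.8, 325.5, 45.3]
ee_rot: [180.0, -0.0, 90.2]
contact_force: [-2.5, -1.7, 4.8]
width: 0.4
gripper_force: 2.7
```

Contact comes at z = 45.3, so the handle is fully seated. I retract and hand in.

```bash
python3 -m creep '[[[0,0,-0.03,0,0,0,0],[0,0,-0.08,0,0,0,0],[0,0,-0.13,0,0,0,0],[0,0,-0.15,0,0,0,0],[0,0,-0.15,0,0,0,0]]]'
python3 - <<'E'
from h import *
f=arm.grab_frame("scene")
for l in("jar_center","tin_center","tub_center","brush_center"):
    for r in arm.place_of(l,f)[:3]:print(l,round(r["confidence"],2),onz(f,r["point"],35).round(0))
print(arm.finish_job())
E
```

```text
time_s: 37.35
position: [440.3, 325.9, 195.3]
ee_rot: [179.9, -0.1, 90.2]
contact_force: [0.2, 0.2, -0.5]
width: 0.4
gripper_force: 0.0
jar_center 0.53 [ 471. -318.   35.]
tin_center 0.61 [ 445. -120.   35.]
tin_center 0.22 [ 613. -126.   35.]
tub_center 0.67 [ 597. -124.   35.]
brush_center 0.95 [794.  22.  35.]
brush_center 0.77 [433. 323.  35.]
brush_center 0.74 [823. 232.  35.]
the job is handed in; nothing more can be done
None
```

I handed the job in at about 37 s of the 115 s limit; no verdict came back. The jar, tin and tub stand in their matching dishes, and the brush handle is fully down in the spring clip (its top touched at 45.3 mm, home is 45). I never moved near the bottle or the bowl.

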